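# Tip a raw casting onto its back and push it up to the trimming stop

### The job

The cast resin block that still has its orange sprue stub (and an orange dot on its top end) stands on end on the black mat. Push it over where it stands so that it falls away from the stub and lies flat on the mat with the stub on top; then push it along the mat until its leading end sits square against the aluminium stop, and leave it there. Only push, never lift it, leave the finished block standing where it is on the mat, and do not disturb the other things on the bench.

Things in the scene. Friction and masses are not known exactly. Their poses are not given: they have to be found in the camera images.
- raw_casting: raw casting: cream resin block, 0.4-0.6 kg, 45 (x) by 85 (y) by 120 mm (z), standing on end on the mat. Origin: centre of the foot end; z up along its length. An orange stub, 22 mm in diameter, sticks out 14 mm from its -x face, 45 mm above the foot. +x looks towards the stop within about 6 degrees. Tipped properly, x points straight down and z at the stop
- casting_middle (a point): the centre of the raw casting's block, 60 mm from its foot end
- casting_head (a point): the centre of the raw casting's top end face, 120 mm from its foot, marked with a flat orange dot 28 mm across; once tipped this is the leading end that goes against the stop
- jig: fixed black rubber mat, 320 (x) by 290 (y) by 6 mm, its top 6 mm above the bench, with an aluminium stop bar across its whole width, 30 mm high above the mat, 22 mm thick, working face at x = +100 mm. Origin on the bench under the mat's centre; +x points to the stop, z up. The two castings stand side by side near x = -100, y = +75 and -75 mm, either way round
- stop_face (a point): the foot of the stop bar's working face, at the middle of its width, at the height of the mat's upper side; axes as the jig's
- finished_casting: the finished casting: same cream block, 45 by 85 by 120 mm, standing on end beside the raw one, without stub or dot. Origin at the centre of its foot. To be left standing
- bottle: amber bottle with a black cap, 56 mm in diameter, 130 mm tall, beside the mat on the left; origin under its centre
- jar: white jar with a blue lid, 72 mm in diameter, 85 mm tall, beside the mat on the left; origin under its centre
- cup: empty white plastic cup, 76 mm in diameter, 95 mm tall, beside the mat on the right; origin under its centre
- tape: roll of blue tape lying flat, 96 mm in diameter, 25 mm high, beside the mat on the right; origin under its centre
- sanding_block: cork sanding block, 60 by 100 by 30 mm, beyond the mat; origin under its centre
- brush: small brush lying on the bench to the right of the mat, its length along its x; origin under its middle
Things that resemble listed ones, but are neither listed nor needed, are in the scene too. Leave any purple look-alike of the finished_casting alone. Leave any turquoise look-alike of the raw_casting alone.

How it is judged (in metres and radians):
On the way, in this order (a step that is already met when the one before it is completed fails the run):
1. the raw casting has been tipped over where it stood: it lies flat on the mat, stub on top, its leading end still at least 15 mm from the stop (angle between raw_casting's own x axis and vertical above 3 rad and height (world z) of casting_middle below 0.036 m and x of casting_head in the frame of stop_face below -0.015 m and linear speed of raw_casting below 0.05 m/s), for 0.1 s.
2. the raw casting has been pushed up to the stop (angle between raw_casting's own x axis and vertical above 3 rad and height (world z) of casting_middle below 0.036 m and x of casting_head in the frame of stop_face above -0.005 m), for 0.1 s.
At the end, for the whole second after the job is handed in: the raw casting lies flat on the mat with its stub upwards (within 8 degrees), the middle of its leading end within 5 mm of the stop's face and square to it within 4 degrees, at rest; the finished casting still stands where it stood (within 15 mm) (all of step 2 and x of casting_head in the frame of stop_face below 0.004 m and y of casting_head in the frame of stop_face between -0.115 and 0.115 m and angle between the z axis of raw_casting and the x axis of jig, either way round below 0.07 rad and linear speed of raw_casting below 0.01 m/s and angle between finished_casting's own z axis and vertical below 0.1 rad and distance of finished_casting from where it was at the start of the episode below 0.015 m); the robot touches nothing.
It fails at once if the raw casting is lifted off the mat (height (world z) of casting_middle above 0.085 m or (angle between raw_casting's own x axis and vertical above 3 rad and height (world z) of casting_middle above 0.045 m)).
It fails at once if the finished casting is moved more than 15 mm or tipped (distance of finished_casting from where it was at the start of the episode above 0.015 m or angle between finished_casting's own z axis and vertical above 0.2 rad).
It fails at once if another thing on the bench is moved more than 25 mm (distance of any of bottle, jar, cup, tape, sanding_block, brush from where it was at the start of the episode above 0.025 m).
It also fails if it takes over 38 s, if anything falls off the work surface, if the arm or the gripper's body presses on something with over 40 N, if the wrist force passes 120 N, or if a joint passes its speed limit or range.

### The arm

A 6-joint arm with a two-finger parallel gripper is mounted at the origin on the work surface. World frame = base frame: x ahead of the robot, y to its left, z up, the work surface at z = 0. Lengths are in mm, angles in rad, forces in N, time in s.
With the tool pointing down it reaches from about 325 to 850 mm from the base axis. Payload 4.4 kg.
Tool frame: the origin (TCP) lies at the very end of the fingers, on their centre line; the grasp point (between the pads) lies 19 mm behind it; z points along the fingers, y is the line along which they close (so a half turn about z gives the same grasp; the last joint's range is limited). The gripper opens to 94 mm and grips with 3 to 60 N. Pads are 16 mm wide; open, the fingers measure 119 mm over their backs; the gripper's body (75 mm by 177 mm) begins 78 mm behind the grasp point.
Start: joints at [-1.264, 0.207, 1.542, -0, 1.393, -0.15], TCP at [254.125, -515.798, 205.447] pointing down, gripper open.
Joint ranges: [-2.73, 2.73], [-0.86, 2.22], [0.23, 2.46], [-1.11, 4.25], [0.08, 2.63], [-2.82, 2.82]. Speed limits (rad/s): [2.79, 2.79, 3.14, 3.14, 3.14, 3.14].

### API

Orientations are given as a 3x3 rotation matrix whose columns are the frame's x, y, z axes.
In Python, from bench import manip, cams, sign_off, spotter gives the robot as it stands. The module is installed in compiled form; this text tells all that it offers.
- The arm moves only by the tool arm_command, never from a script. Its argument "steps" is a list of rows, each a list of 2 entries, a list of its own where there are three numbers: the shift along the world's x, y, z in mm, then the turn about the world's z in units of 6 degrees (1.0 is 6 degrees). A call has 1 to 8 rows; each row is the pose to reach, as a shift and turn from the pose commanded when the call began; what a row does not reach only later rows make up. A row lasts 1/12 s, in which the tool goes at most 41.7 mm and 7.16 degrees, less where a joint would pass 70% of its speed; a pose out of reach is approached as far as the arm can. A call with a gripper value outside its range is refused whole. "claw" is the closure, from 0 (fully open) to 1 (shut), set as the call begins (left out, the last holds). The fingers move at their own pace and stop on an object; the grip force is fixed at half the most. Time passes only in rows, so rows that repeat a pose let the fingers close. It gives the time, the measured TCP pose, the force, the opening and the grip force at its end, in the units of the state.
- manip.get_obs(): the state, without advancing time (a new reading comes with each control period).
- cams.capture(name): name is "side" or "top"; returns the picture (420x560x3 uint8, red, green, blue); there is no depth.
- cams.camera_model(name): a dict with "camera_matrix" (3x3 intrinsics, pixels), "extrinsics" (4x4, takes a point from world to camera coordinates). Camera axes: x right, y up, looking along -z (the intrinsics and any distortion apply to the point x, -y, -z); pixel columns grow to the right and rows downward; lengths in mm; the calibration is good to about 2 mm. A picture is of the moment at which its call begins. camera_model takes no time and is no camera call.
- sign_off(): hands the job in; it is judged then, once.
Trained networks look in the newest picture that a camera, given by its name, has taken for a name from the list of things; names that differ only in an ending like _2 or _b are one class to them, and where a whole thing is asked for, a point or a joint stands for the part that bears it (a point fixed in the world has none). Each returns a list of dicts, best first, with "score" (0 to 1); they miss things now and then, are a little off and sometimes report something else, mostly with a low value. They report only what shows in the picture. A call takes as long as a camera call. They do not tell look-alikes from the thing itself.
- spotter.masks_of(camera, thing): "region" (420x560 bool, what is visible of it) and "centre" ([column, row] in pixels, amid what is visible of it).
The state is a dict: "t": time; "joint_positions": joint angles; "qd": joint speeds; "effort": joint torques, N m; "tool_pos": TCP position; "eef_rot": TCP orientation; "wrist_force": force on the tool from outside, world axes, zero at the start; "wrist_torque": the same for the moment, N m; "grip_width": opening from 0.0 (shut) to 1.0 (fully open); "grasp_force": force on a finger pad.
Only numpy, scipy, OpenCV 4.12 (cv2) and the standard library are available. Lean on these libraries where they do the work, as an engineer would, in place of code of your own. Each camera call takes 0.05 s, during which the arm holds its last target. There are 200 camera calls.

## Working session

There is one attempt and no reset: what is moved stays moved. The work goes in short steps, Python scripts to look and compute and a tool call to move; the robot and the scene stay as the last step left them, time stands still between calls to the robot, and variables do not carry over. Pictures are saved under pics/ and viewed, at most 10 in all, crops included, and the job is handed in when it is done.

Besides the shell and the picture viewer there is one more tool, called after "Emit:" by a JSON object that holds its "api" and its "payload". arm_command: Moves the arm, as the interface text tells. Its arguments: {"type":"object","properties":{"steps":{"type":"array","items":{"type":"array"}},"claw":{"type":"number"}},"required":["steps"]}

```bash
mkdir -p pics
cat > h.py <<'E'
import numpy as np, cv2
from bench import manip, cams, sign_off, spotter
def ray(cam,uv):
    m=cams.camera_model(cam);K=np.array(m["camera_matrix"]);E=np.array(m["extrinsics"])
    p=np.linalg.inv(K)@[uv[0],uv[1],1];d=E[:3,:3].T@(p*[1,-1,-1]);o=-E[:3,:3].T@E[:3,3]
    return o,d
def onz(cam,uv,z):
    o,d=ray(cam,uv);return (o+d*(z-o[2])/d[2])
def proj(cam,P):
    m=cams.camera_model(cam);K=np.array(m["camera_matrix"]);E=np.array(m["extrinsics"])
    c=(E[:3,:3]@np.array(P)+E[:3,3])*[1,-1,-1];p=K@c;return p[:2]/p[2]
def snap(cam,name):
    im=cams.capture(cam);cv2.imwrite("pics/%s.png"%name,cv2.cvtColor(im,cv2.COLOR_RGB2BGR));return im
E
python3 - <<'E'
from h import *
np.set_printoptions(precision=1,suppress=True)
for c in("top","side"):
    snap(c,c+"0");m=cams.camera_model(c);print(c,ray(c,(280,210)),m.keys())
    for t in("raw_casting","casting_head","finished_casting","jig"):
        for r in spotter.masks_of(c,t)[:3]:
            ys,xs=np.nonzero(r["region"]);print(c,t,round(r["score"],2),r["centre"],len(xs),xs.min(),xs.max(),ys.min(),ys.max(),onz(c,r["centre"],126)[:2],onz(c,r["centre"],6)[:2])
s=manip.get_obs();print(s["t"],s["tool_pos"],s["eef_rot"])
E
```

```text
top (array([ 336.4,  -14.2, 1545.4]), array([ 0.1, -0. , -1. ])) dict_keys(['camera_matrix', 'extrinsics'])
top raw_casting 0.72 [357.7, 147.1] 786 340 375 135 161 [ 696.9 -246.7] [ 727.4 -266.4]
top raw_casting 0.56 [312.7, 178.8] 613 302 322 160 194 [ 605.3 -119.5] [ 628.1 -128.4]
top raw_casting 0.45 [401.1, 175.4] 613 379 445 165 178 [ 616.5 -366.8] [ 640.2 -396.6]
top casting_head 0.7 [356.4, 147.0] 752 340 375 136 160 [ 697.2 -243. ] [ 727.7 -262.4]
top casting_head 0.59 [312.4, 174.9] 634 302 322 159 194 [ 616.4 -118.7] [ 640.1 -127.6]
top casting_head 0.38 [136.0, 163.8] 707 117 153 150 178 [645.  376.3] [671.1 409.3]
top finished_casting 0.95 [344.3, 281.3] 617 329 355 265 298 [ 322.4 -204.4] [ 321.2 -220.5]
top finished_casting 0.92 [313.7, 228.8] 607 303 322 210 244 [ 465.2 -121.7] [ 476.  -130.8]
top finished_casting 0.66 [398.0, 210.7] 491 374 407 195 227 [ 516.9 -355.5] [ 532.2 -384.4]
top jig 0.76 [266.2, 205.6] 9059 220 327 157 254 [528.9   9.8] [545.2  11.9]
side (array([-16.4, 741.5, 746.9]), array([ 0.5, -0.7, -0.6])) dict_keys(['camera_matrix', 'extrinsics'])
side raw_casting 0.92 [276.4, 189.0] 1112 262 291 165 209 [562.3 -29.7] [ 674.1 -178.7]
side raw_casting 0.38 [121.7, 299.0] 1275 100 147 276 319 [567.5 470.3] [680.4 417.8]
side casting_head 0.96 [275.7, 185.5] 1156 262 291 165 210 [574.6 -42.9] [ 688.8 -194.5]
side casting_head 0.8 [280.9, 153.1] 542 269 293 141 170 [ 676.1 -205.5] [ 809.9 -388.6]
side finished_casting 0.95 [320.3, 202.9] 1378 302 336 179 227 [429.9 -44.4] [ 516.2 -196.3]
side finished_casting 0.78 [373.1, 205.9] 1102 362 392 185 232 [ 312.8 -114.3] [ 376.4 -279.8]
side jig 0.65 [269.9, 237.4] 6499 201 344 197 284 [449.5 146.5] [539.6  31.6]
side jig 0.42 [274.7, 189.0] 1202 262 292 165 210 [566.1 -26.9] [ 678.6 -175.4]
0.5 [ 254.1 -515.8  205.4] [[ 0.9  0.4 -0. ]
 [ 0.4 -0.9  0. ]
 [-0.  -0.  -1. ]]
```

View pics/top0.png

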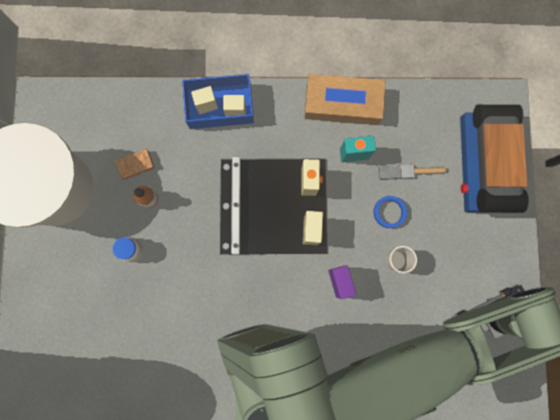

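View pics/side0.png

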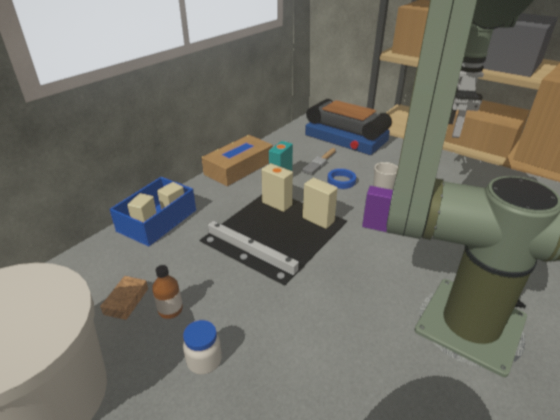

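The top picture shows the raw casting (dot near 311,174; stub at 321,180) and the finished one at (313,228). The stop bar is at column 235, so the push goes along world +y. The teal block is at (358,148), and the purple look-alike at (343,282) is outside the path. Next I'll fit exact poses from both views.

```bash
cat > fit.py <<'E'
from h import *
from scipy.optimize import minimize
import itertools
def box(x,y,a,sx,sy,z0,z1):
    c,s=np.cos(a),np.sin(a)
    return [(x+c*u*sx/2-s*v*sy/2,y+s*u*sx/2+c*v*sy/2,z) for u,v,z in itertools.product((-1,1),(-1,1),(z0,z1))]
def sil(cam,P):
    h=cv2.convexHull(np.float32([proj(cam,p) for p in P]));m=np.zeros((1680,2240),np.uint8)
    cv2.fillConvexPoly(m,np.int32(h*4+2),1);return cv2.resize(m.astype(np.float32),(560,420),interpolation=cv2.INTER_AREA)
def fit(masks,p0,dims,step=(8,8,.1)):
    def cost(p):
        j=0
        for c,m in masks.items():
            s=sil(c,box(*p,*dims));j+=1-np.minimum(s,m).sum()/np.maximum(s,m).sum()
        return j
    S=np.array([p0]+[[p0[k]+(step[k] if k==i else 0) for k in range(3)] for i in range(3)])
    r=minimize(cost,p0,method="Nelder-Mead",options=dict(initial_simplex=S,maxiter=150));return r.x,r.fun
def cream(im,x0,x1,y0,y1):
    h=cv2.cvtColor(im,cv2.COLOR_RGB2HSV);m=((h[...,0]<35)&(h[...,1]>45)&(h[...,2]>70)).astype(np.float32)
    o=np.zeros_like(m);o[y0:y1,x0:x1]=m[y0:y1,x0:x1];return o
E
python3 - <<'E'
from fit import *
np.set_printoptions(precision=3,suppress=True)
t=cams.capture("top");s=cams.capture("side")
raw={"top":cream(t,295,327,150,200),"side":cream(s,255,298,160,212)}
fin={"top":cream(t,295,330,202,250),"side":cream(s,300,345,175,230)}
for n,m,p in(("raw",raw,(610,-118,1.57)),("fin",fin,(460,-120,1.57))):
    print(n,[v.sum() for v in m.values()],fit(m,p,(45,85,6,126)))
    for c in m: print(c,fit({c:m[c]},p,(45,85,6,126)))
# mat + bar: mat top outline
g=t.max(2);m=(g<60).astype(np.float32);o=np.zeros_like(m);o[150:262,212:335]=m[150:262,212:335]
n,l,st,_=cv2.connectedComponentsWithStats(o.astype(np.uint8));k=1+st[1:,4].argmax();print(st[k])
r=cv2.findContours((l==k).astype(np.uint8),cv2.RETR_EXTERNAL,cv2.CHAIN_APPROX_NONE)[0][0]
print("mat corners",[onz("top",q,6)[:2] for q in cv2.boxPoints(cv2.minAreaRect(r))])
# bar top bright
b=np.zeros(g.shape,np.uint8);b[152:260,226:246]=(t[152:260,226:246].min(2)>140)
q=cv2.boxPoints(cv2.minAreaRect(cv2.findNonZero(b)));print("bar",q,[onz("top",v,36)[:2] for v in q])
E
python3 - <<'E'
import cv2,numpy as np
a=cv2.imread('pics/top0.png')[145:265,205:365];cv2.imwrite('pics/c1.png',cv2.resize(a,None,fx=5,fy=5,interpolation=2)[:600,:800])
E
```

```text
raw [np.float32(728.0), np.float32(1369.0)] (array([ 621.643, -114.497,    1.59 ]), np.float64(0.2603139877319336))
top (array([ 620.098, -114.626,    1.571]), np.float64(0.09252119064331055))Traceback (most recent call last):
  File "<stdin>", line 8, in <module>
  File "fit.py", line 17, in fit
    r=minimize(cost,p0,method="Nelder-Mead",options=dict(initial_simplex=S,maxiter=150));return r.x,r.fun
    res = _minimize_neldermead(fun, x0, args, callback, bounds=bounds,
                               **options)
    fsim[j] = func(sim[j])
              ~~~~^^^^^^^^
    fx = function(np.copy(x), *(wrapper_args + args))
  File "fit.py", line 14, in cost
    s=sil(c,box(*p,*dims));j+=1-np.minimum(s,m).sum()/np.maximum(s,m).sum()
  File "fit.py", line 8, in sil
    h=cv2.convexHull(np.float32([proj(cam,p) for p in P]));m=np.zeros((1680,2240),np.uint8)
                                 ~~~~^^^^^^^
  File "h.py", line 10, in proj
    m=cams.camera_model(cam);K=np.array(m["camera_matrix"]);E=np.array(m["extrinsics"])
ValueError: time passes only in moves, steps and waits
```

View pics/c1.png

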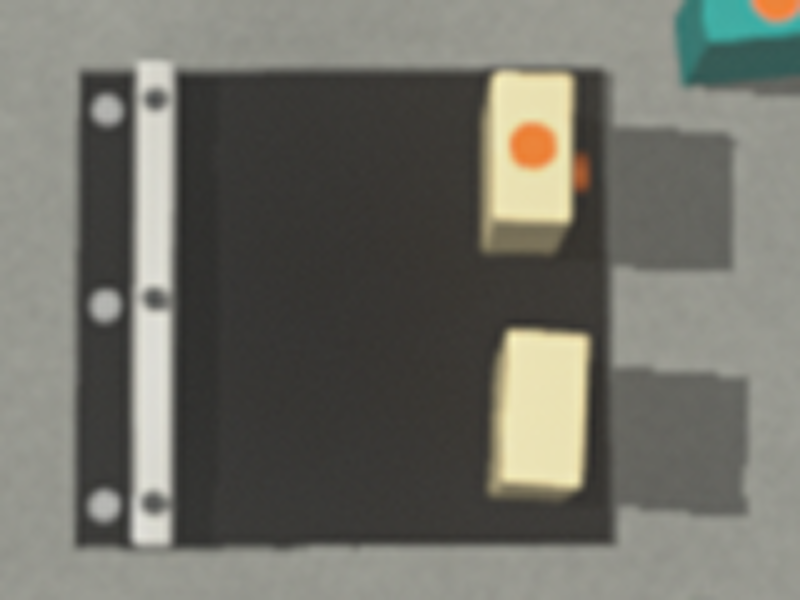

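The crop shows the raw casting's top square to the mat. Its dot is at pixel (311.6,174.4), the stub is on the right, and the bar is nearly parallel to image columns. I'll cache the calibration and finish the fit.

```bash
sed -i 's/cams.camera_model(cam)/CM[cam]/' h.py; sed -i '2a CM={c:cams.camera_model(c) for c in("top","side")}' h.py
python3 - <<'E'
from fit import *
np.set_printoptions(precision=3,suppress=True)
ld=lambda c:cv2.cvtColor(cv2.imread("pics/%s0.png"%c),cv2.COLOR_BGR2RGB)
t,s=ld("top"),ld("side")
raw={"top":cream(t,295,327,150,200),"side":cream(s,255,298,160,212)}
fin={"top":cream(t,295,330,202,250),"side":cream(s,300,345,175,230)}
for n,m,p in(("raw",raw,(610,-118,1.57)),("fin",fin,(460,-120,1.57))):
    for c in m: print(n,c,m[c].sum(),*fit({c:m[c]},p,(45,85,6,126)))
print("dot",onz("top",(311.6,174.4),126))
g=t.max(2);o=np.zeros(g.shape,np.uint8);o[150:262,212:335]=g[150:262,212:335]<75
n,l,st,_=cv2.connectedComponentsWithStats(o);k=1+st[1:,4].argmax();print(st[k])
# crop-measured corners (x/5+205,y/5+145)
C=lambda u,v:(u/5+204.6,v/5+144.6)
for n,uv in(("mat TL",(82,71)),("TR",(608,71)),("BR",(614,543)),("BL",(77,546))):print(n,onz("top",C(*uv),6)[:2])
for n,uv in(("bar face top",(175,62)),("bar face bot",(172,545)),("bar back top",(136,62)),("bar back bot",(132,546))):print(n,onz("top",C(*uv),36)[:2])
print(manip.get_obs()["t"])
E
```

```text
raw top 737.0 [ 620.177 -114.989    1.578] 0.10041487216949463
raw side 1365.0 [ 622.85  -110.172    1.558] 0.12295699119567871
fin top 687.0 [ 473.421 -121.984    1.533] 0.08962005376815796
fin side 1408.0 [ 476.25  -116.154    1.468] 0.03489327430725098
dot [ 617.812 -116.482  126.   ]
[ 240  160   87   94 6629]
mat TL [688.27  150.834]
TR [ 690.266 -169.795]
BR [ 403.553 -171.248]
BL [399.763 147.939]
bar face top [687.258  92.115]
bar face bot [399.458  89.421]
bar back top [687.112 115.437]
bar back bot [398.73  112.724]
0.6
```

Emit:
{"api": "arm_command", "payload": {"steps": [[[31,28,0],1],[[62,56,0],2],[[93,84,0],3],[[124,112,0],4],[[155,140,0],5],[[186,168,0],6],[[217,196,0],7],[[248,224,0],8]], "claw": 0.45}}

```text
t: 1.27
tool_pos: [502.8, -290.8, 205.7]
eef_rot: [[0.267, 0.964, 0.0], [0.964, -0.267, -0.0], [-0.0, 0.001, -1.0]]
wrist_force: [0.3, -0.7, 0.0]
grip_width: 0.55
grasp_force: 0.0
```

Emit:
{"api": "arm_command", "payload": {"steps": [[[31,26,0],0.9],[[62,52,0],1.8],[[93,78,0],2.7],[[124,104,0],2.7],[[124,104,-30],2.7],[[124,104,-60],2.7],[[124,104,-80],2.7],[[124,104,-80],2.7]]}}

```text
t: 1.93
tool_pos: [621.7, -186.1, 119.2]
eef_rot: [[-0.008, 1.0, -0.01], [1.0, 0.008, 0.005], [0.005, -0.01, -1.0]]
wrist_force: [-0.9, -0.7, -1.0]
grip_width: 0.552
grasp_force: 0.0
```

Run:
```python
from h import *
s=manip.get_obs();print(s["t"],s["tool_pos"],s["eef_rot"].tolist() if hasattr(s["eef_rot"],'tolist') else s["eef_rot"],s["grip_width"],s["wrist_force"])
```

```text
1.9333 [ 621.71750173 -186.10822507  119.1523301 ] [[-0.008396375953219149, 0.9999109622875737, -0.010371517149898375], [0.9999541038792137, 0.008443694744583882, 0.004527046960115354], [0.004614217807061945, -0.010333030349259524, -0.9999359666887827]] 0.5523436852044246 [-0.94636427 -0.65986239 -1.04596928]
```

Emit:
{"api": "arm_command", "payload": {"steps": [[[-4,10,-20],0],[[-4,20,-20],0],[[-4,30,-20],0],[[-4,34,-20],0],[[-4,38,-20],0],[[-4,42,-20],0],[[-4,46,-20],0]]}}

```text
t: 2.52
tool_pos: [622.6, -143.0, 107.2]
eef_rot: [[-0.007, 1.0, 0.003], [1.0, 0.007, -0.002], [-0.002, 0.003, -1.0]]
wrist_force: [0.3, -1.1, 1.8]
grip_width: 0.55
grasp_force: 0.8
```

Emit:
{"api": "arm_command", "payload": {"steps": [[[0,4,0],0],[[0,8,0],0],[[0,12,0],0],[[0,16,0],0],[[0,20,0],0]]}}

```text
t: 2.93
tool_pos: [621.3, -121.8, 105.3]
eef_rot: [[-0.007, 1.0, -0.0], [1.0, 0.007, 0.0], [0.0, -0.0, -1.0]]
wrist_force: [0.3, -0.1, -0.0]
grip_width: 0.551
grasp_force: 0.3
```

Run:
```python
from h import *
a=snap("side","s1")[140:300,180:390];b=snap("top","t1")[145:265,205:365]
f=lambda i,k:cv2.resize(i,(380,300))
cv2.imwrite("pics/m1.png",cv2.cvtColor(np.hstack([f(a,2),f(b,2)]),cv2.COLOR_RGB2BGR))
```

```text
(no output)
```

View pics/m1.png

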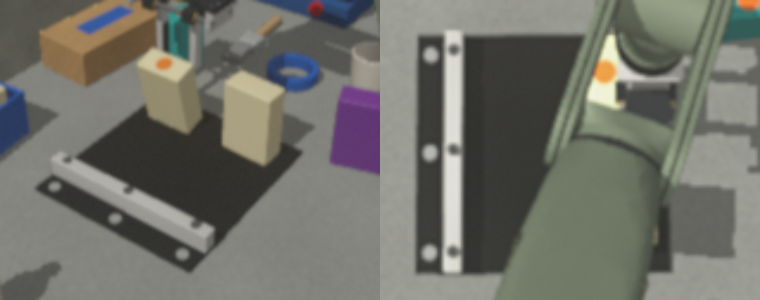

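The side view shows the block leaning toward the stop (left crop, dot at about 165,63), with the fingers behind it and the finished casting untouched. I'll keep tipping slowly.

Emit:
{"api": "arm_command", "payload": {"steps": [[[0,4,0],0],[[0,8,0],0],[[0,12,0],0],[[0,16,0],0],[[0,20,0],0],[[0,24,0],0],[[0,24,0],0],[[0,24,0],0]]}}

```text
t: 3.7
tool_pos: [621.5, -98.0, 105.4]
eef_rot: [[-0.008, 1.0, -0.0], [1.0, 0.008, -0.0], [-0.0, -0.0, -1.0]]
wrist_force: [0.1, 0.9, 0.1]
grip_width: 0.553
grasp_force: 0.0
```

Run:
```python
from h import *
a=snap("side","s2")[140:300,180:390];b=snap("top","t2")[145:265,205:365]
f=lambda i,k:cv2.resize(i,(380,300))
cv2.imwrite("pics/m2.png",cv2.cvtColor(np.hstack([f(a,2),f(b,2)]),cv2.COLOR_RGB2BGR))
```

```text
(no output)
```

View pics/m2.png

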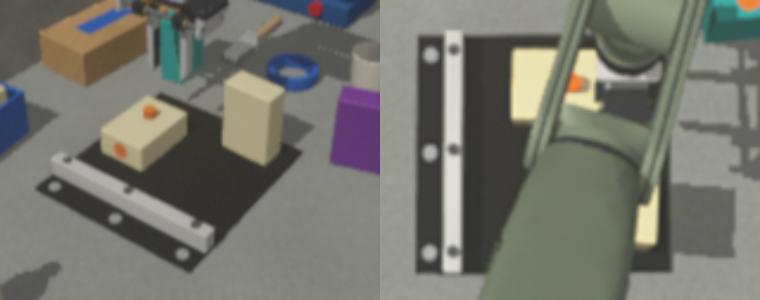

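The block now lies flat with the stub up and the dot end facing the stop, clear of it. I'll back off and lower behind the foot, measuring the pose on the way.

Emit:
{"api": "arm_command", "payload": {"steps": [[[0,-20,0],0],[[0,-40,0],0],[[0,-40,-30],0],[[0,-40,-60],0],[[0,-40,-78],0],[[0,-40,-78],0],[[0,-40,-78],0]]}}

```text
t: 4.38
tool_pos: [620.4, -138.3, 26.2]
eef_rot: [[-0.007, 1.0, -0.003], [1.0, 0.007, 0.001], [0.001, -0.003, -1.0]]
wrist_force: [0.9, -1.5, 0.8]
grip_width: 0.548
grasp_force: 0.0
```

Run:
```python
from fit import *
np.set_printoptions(precision=3,suppress=True)
s=snap("side","s3");m=cream(s,228,285,188,240)
h=cv2.cvtColor(s,cv2.COLOR_RGB2HSV);
print(m.sum(),*fit({"side":m},(620,-32,1.57),(120,85,6,51)))
t=snap("top","t3");m2=cream(t,250,320,150,200);print(m2.sum())
r=spotter.masks_of("top","casting_head")[:1]
print(manip.get_obs()["t"],manip.get_obs()["tool_pos"])
f=lambda i:cv2.resize(i,(380,300))
cv2.imwrite("pics/m3.png",cv2.cvtColor(np.hstack([f(s[140:300,180:390]),f(t[145:265,205:365])]),cv2.COLOR_RGB2BGR))
```

```text
1324.0 [623.417 -28.472   1.567] 0.04248762130737305
1105.0
4.5333 [ 623.283 -138.989   29.661]
```

View pics/m3.png

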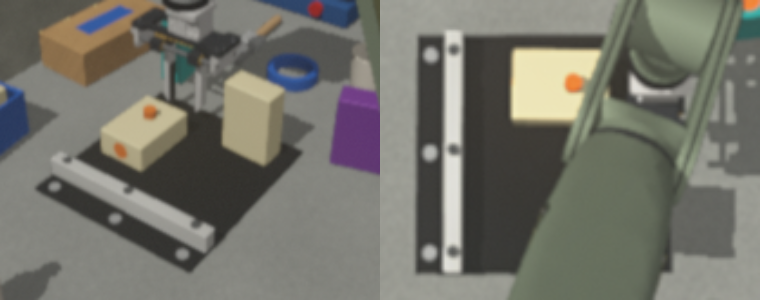

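The block sits centred at about (622,-30), square to the stop, with about 60 mm to go. The fingers are behind the foot end and clear of the finished casting.

Emit:
{"api": "arm_command", "payload": {"steps": [[[0,15,-3],0],[[0,30,-3],0],[[0,35,-3],0],[[0,40,-3],0],[[0,44,-3],0],[[0,48,-3],0],[[0,52,-3],0],[[0,56,-3],0]]}}

```text
t: 5.2
tool_pos: [622.0, -82.9, 25.0]
eef_rot: [[-0.007, 1.0, 0.001], [1.0, 0.007, -0.001], [-0.001, 0.001, -1.0]]
wrist_force: [0.1, -4.3, 2.2]
grip_width: 0.553
grasp_force: 1.9
```

Emit:
{"api": "arm_command", "payload": {"steps": [[[0,4,0],0],[[0,8,0],0],[[0,12,0],0],[[0,16,0],0],[[0,20,0],0],[[0,24,0],0],[[0,28,0],0],[[0,32,0],0]]}}

```text
t: 5.87
tool_pos: [621.5, -50.0, 24.5]
eef_rot: [[-0.008, 1.0, -0.0], [1.0, 0.008, -0.0], [-0.0, -0.0, -1.0]]
wrist_force: [0.2, -3.8, 4.0]
grip_width: 0.549
grasp_force: 2.2
```

Run:
```python
from fit import *
np.set_printoptions(precision=3,suppress=True)
s=snap("side","s4");m=cream(s,218,280,190,248)
print(m.sum(),*fit({"side":m},(622,0,1.57),(120,85,6,51)))
o=manip.get_obs();print(o["t"],o["tool_pos"],o["wrist_force"])
t=snap("top","t4");f=lambda i:cv2.resize(i,(380,300))
cv2.imwrite("pics/m4.png",cv2.cvtColor(np.hstack([f(s[140:300,180:390]),f(t[145:265,205:365])]),cv2.COLOR_RGB2BGR))
```

```text
1274.0 [623.264  15.703   1.592] 0.09049016237258911
5.9167 [621.333 -48.951  24.298] [ 0.255 -3.707  2.649]
```

View pics/m4.png

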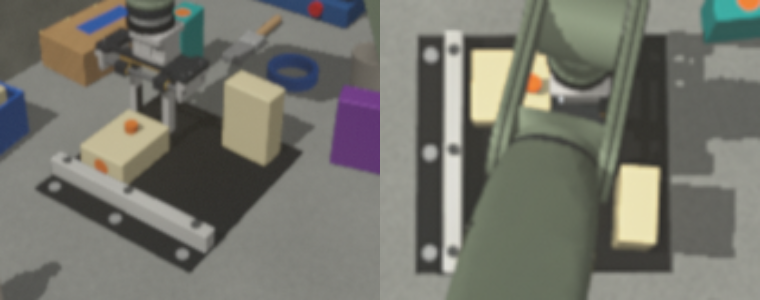

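The push is square, with about 12 mm left (in the right crop, the block's edge is at column 470 and the bar at 462). I'll go on slowly and watch the force.

Emit:
{"api": "arm_command", "payload": {"steps": [[[0,2,0],0],[[0,4,0],0],[[0,6,0],0],[[0,8,0],0],[[0,9,0],0],[[0,10,0],0]]}}

```text
t: 6.47
tool_pos: [621.1, -40.1, 24.1]
eef_rot: [[-0.008, 1.0, -0.001], [1.0, 0.008, 0.0], [0.0, -0.001, -1.0]]
wrist_force: [-0.3, -3.0, -0.5]
grip_width: 0.55
grasp_force: 1.2
```

Emit:
{"api": "arm_command", "payload": {"steps": [[[0,1,0],0],[[0,2,0],0],[[0,3,0],0],[[0,3,0],0]]}}

```text
t: 6.8
tool_pos: [621.1, -36.9, 24.0]
eef_rot: [[-0.008, 1.0, -0.001], [1.0, 0.008, 0.001], [0.001, -0.001, -1.0]]
wrist_force: [0.0, -1.9, -0.7]
grip_width: 0.549
grasp_force: 0.9
```

Emit:
{"api": "arm_command", "payload": {"steps": [[[0,1,0],0],[[0,2,0],0],[[0,2,0],0]]}}

```text
t: 7.05
tool_pos: [621.3, -35.6, 24.2]
eef_rot: [[-0.008, 1.0, -0.0], [1.0, 0.008, -0.001], [-0.001, -0.0, -1.0]]
wrist_force: [-0.7, -2.4, -1.8]
grip_width: 0.55
grasp_force: 1.9
```

Emit:
{"api": "arm_command", "payload": {"steps": [[[0,1,0],0],[[0,2,0],0],[[0,2,0],0]]}}

```text
t: 7.3
tool_pos: [621.5, -35.6, 24.5]
eef_rot: [[-0.009, 1.0, -0.0], [1.0, 0.009, -0.004], [-0.004, -0.0, -1.0]]
wrist_force: [0.1, -8.2, -2.3]
grip_width: 0.55
grasp_force: 4.1
```

The tool stalled at y = -35.6 and the force is rising, so it has reached the stop. One small push will seat it, then I'll back off and lift.

Emit:
{"api": "arm_command", "payload": {"steps": [[[0,2,0],0],[[0,3,0],0],[[0,3,0],0],[[0,3,0],0]]}}

```text
t: 7.63
tool_pos: [621.5, -35.5, 24.8]
eef_rot: [[-0.009, 1.0, -0.0], [1.0, 0.009, -0.008], [-0.008, -0.0, -1.0]]
wrist_force: [-0.7, -15.3, -0.7]
grip_width: 0.547
grasp_force: 7.4
```

Emit:
{"api": "arm_command", "payload": {"steps": [[[0,-5,0],0],[[0,-20,0],0],[[0,-40,0],0],[[0,-45,40],0],[[0,-45,80],0],[[0,-45,120],0],[[0,-45,160],0],[[0,-45,200],0]]}}

```text
t: 8.3
tool_pos: [621.2, -74.9, 226.5]
eef_rot: [[-0.008, 1.0, 0.0], [1.0, 0.008, 0.002], [0.002, 0.0, -1.0]]
wrist_force: [1.0, -0.2, -0.4]
grip_width: 0.551
grasp_force: 0.0
```

Emit:
{"api": "arm_command", "payload": {"steps": [[[0,-40,0],0],[[0,-80,0],0],[[0,-120,0],0],[[0,-160,0],0],[[0,-200,0],0],[[0,-240,0],0],[[0,-240,0],0],[[0,-240,0],0]]}}

```text
t: 8.97
tool_pos: [620.9, -317.4, 223.8]
eef_rot: [[-0.004, 1.0, 0.0], [1.0, 0.004, 0.002], [0.002, 0.0, -1.0]]
wrist_force: [-0.8, 0.2, -0.1]
grip_width: 0.551
grasp_force: 0.0
```

Run:
```python
from fit import *
np.set_printoptions(precision=3,suppress=True)
s=snap("side","s5");t=snap("top","t5")
print(*fit({"top":cream(t,240,295,150,200)},(622,30,1.57),(120,85,6,51)))
print(*fit({"top":cream(t,295,330,202,250)},(474,-120,1.57),(45,85,6,126)))
o=manip.get_obs();print(o["t"],o["tool_pos"],o["wrist_force"])
f=lambda i:cv2.resize(i,(380,300))
cv2.imwrite("pics/m5.png",cv2.cvtColor(np.hstack([f(s[140:300,180:390]),f(t[145:265,205:365])]),cv2.COLOR_RGB2BGR))
```

```text
[620.572  30.113   1.578] 0.026685059070587158
[ 473.307 -121.768    1.529] 0.10101914405822754
9.0667 [ 621.494 -314.48   224.205] [-0.59   0.345  0.373]
```

View pics/m5.png

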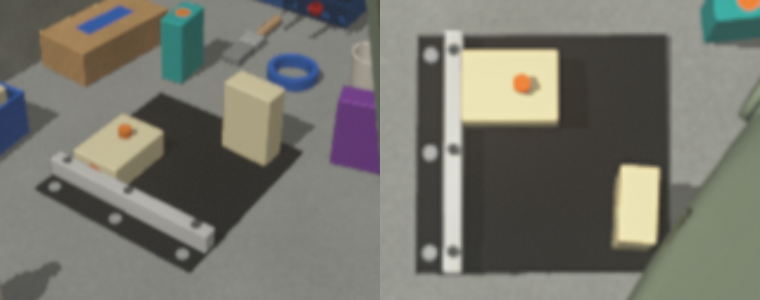

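The block is flush and square against the bar: angle 1.578, head at y ≈ 90 with the face at about 91. The stub is up, and the finished casting hasn't moved.

```bash
python3 -c "
from bench import sign_off
print(sign_off())"
```

```text
the job is handed in; nothing more can be done
None
```

The raw casting was tipped over with its stub up and pushed flush and square against the stop, the finished casting did not move, and the job is handed in; `sign_off` returned no verdict.

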